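Clamp a charcoal block with a star-wheel vice

TASK

Lay the charcoal soldering block flat and lengthwise between the jaws of the small bench vice, in the middle of their width, and let go of it. Then wind the jaw up by pushing the spokes of the star wheel round clockwise one after another with the side of the gripper, gently (never more than 25 N on the wheel), until the sprung pad holds the block firmly against the fixed jaw with about 20 N; above 32 N the charcoal cracks. Move the jaw only with the wheel, and leave the pliers, the steel weight and the tweezers where they lie.

Things in the scene. Friction and masses are not known exactly. Their poses are not given: they have to be found in the camera images.
- vise: grey bench vice, screwed down; base 90 x 280 x 12 mm, origin centre of underside, z up, y the closing line. Flat top = bed for the block, no side walls. Fixed jaw (62 mm wide, top 38 mm up) at the -y end; its screw-set anvil plate has its face somewhere from y = -105 to -93 mm, unknown. Wheel axis upright at (0, +100 mm), on a housing 76 x 50 mm, 43 mm high, with a slim post (foot radius 20 mm).
- jaw: moving jaw, 60 x 18 mm, top 38 mm above the bench, a rack bar behind it; origin at bed height at the middle of the face towards the fixed jaw. Slides along the vice's -y to close, 16 mm per radian of the wheel; stays where it is left.
- pad: sprung steel pad in front of the moving jaw, 54 mm wide, 22 mm high; origin at bed height, middle of its pressing face, 12 mm ahead of the jaw. Gives against a stiff spring, 25 N per mm, 5 mm at most. At the start its face is 88 to 124 mm from the anvil's.
- wheel: star wheel, upright axis: hub radius 24 mm, 5 spokes 10 mm thick, ball ends (radius 8 mm) 78 mm out. Origin on the axis in the spokes' mid-plane, 75 mm above the bench; hub top at 90 mm. Its x axis runs along a spoke. Clockwise from above closes. Turns freely with 0.28 N m (5 N at 55 mm out); each 10 N on the block adds 0.16 N m. Friction holds it when left; above 17 N it may ease back to that.
- charcoal_block: black charcoal block, 41 x 63 x 22 mm (its x, y, z), about 70 g, lying loose; origin at the centre of its underside. It belongs in the vice with its 63 mm length (its y axis, either way round) along the vice's y.
- pliers: bystander: pliers with red grips, 46 x 134 x 13 mm, loose; leave alone.
- weight: bystander: dark turned steel weight, 58 mm across, 47 mm high, loose; leave alone.
- tweezers: bystander: steel tweezers, 19 x 152 x 8 mm, loose; leave alone.
Things that resemble listed ones, but are neither listed nor needed, are in the scene too. What is meant by the charcoal_block is not pink, and is the larger of those in its own colour.

How it is judged:
On the way, in this order (a step that is already met when the one before it is completed fails the run):
1. the block lies flat on the bed, lengthwise between the jaws, and is released, not yet clamped (x of charcoal_block in the frame of vise between -0.012 and 0.012 m and y of charcoal_block in the frame of vise between -0.076 and -0.01 m and z of charcoal_block in the frame of vise below 0.0145 m and angle between the y axis of charcoal_block and the y axis of vise, either way round below 0.26 rad and contact force between the fingers and charcoal_block below 0.3 N and contact force between pad and charcoal_block below 5 N), for 0.2 s.
2. the pad has been wound up against the block and presses it on the fixed jaw with more than 10 N (contact force between pad and charcoal_block above 10 N), for 0.2 s.
At the end, for the whole second after the job is handed in: The block lies flat on the vice bed, square to the jaws (within about 4.5 degrees), within 14 mm of the middle of their width, pressed against the fixed jaw's anvil plate (its centre 59 to 77 mm from the vice's middle), held by the pad with more than 10 N, at rest, after the robot has let go (contact force between pad and charcoal_block above 10 N and x of charcoal_block in the frame of vise between -0.014 and 0.014 m and y of charcoal_block in the frame of vise between -0.077 and -0.059 m and z of charcoal_block in the frame of vise below 0.0145 m and angle between the y axis of charcoal_block and the y axis of vise, either way round below 0.08 rad and angle between charcoal_block's own z axis and vertical below 0.08 rad and linear speed of charcoal_block below 0.01 m/s); the robot touches nothing.
It fails at once if the block is pressed by the pad with more than 32 N (cracks) (contact force between pad and charcoal_block above 32 N).
It fails at once if the star wheel is pushed with more than 25 N (contact force between any of the fingers, the arm and wheel above 25 N).
It fails at once if the moving jaw is pushed directly by the robot (more than 5 N) (contact force between any of the fingers, the arm and jaw above 5 N).
It fails at once if pliers, weight or tweezers moved by more than 30 mm (distance of any of pliers, weight, tweezers from where it was at the start of the episode above 0.03 m).
It also fails if it takes over 64 s, if anything falls off the work surface, if the arm or the gripper's body presses on something with over 40 N, if the wrist force passes 120 N, or if a joint passes its speed limit or range.

ROBOT

A 7-joint arm with a two-finger parallel gripper is mounted at the origin on a cart in front of the work surface, level with it; the furniture and walls round the work are solid. World frame = base frame: x ahead of the robot, y to its left, z up, the work surface at z = 0. Lengths are in m, angles in rad, forces in N, time in s.
With the tool pointing down it reaches from about 0.425 to 0.925 m from the base axis. Payload 6.8 kg.
Tool frame: the origin (TCP) lies at the very end of the fingers, on their centre line; the grasp point (between the pads) lies 19 mm behind it; z points along the fingers, y is the line along which they close (so a half turn about z gives the same grasp; the last joint's range is limited). The gripper opens to 88 mm and grips with 3 to 60 N. Pads are 20 mm wide; open, the fingers measure 115 mm over their backs; the gripper's body (75 mm by 178 mm) begins 61 mm behind the grasp point.
Start: joints at [1.133, 0.477, 0.022, 1.555, -0.011, 1.109, -0.083], TCP at [0.219, -0.639, 0.223] pointing down, gripper open.
Joint ranges: [-2.96, 2.96], [-0.34, 2.1], [-1.41, 1.46], [0.24, 2.44], [-1.37, 4.51], [0.17, 1.92], [-2.96, 2.96]. Speed limits (rad/s): [2.39, 2.39, 3.14, 3.14, 3.14, 3.14, 3.14].

INTERFACE

Orientations are given as a unit quaternion [x, y, z, w].
In Python, from cell import robot, get_image, order, search_frame gives the robot as it stands.
- The arm moves only by the tool play_rows, never from a script. Its argument "increments" is text: rows parted by semicolons, each of 5 numbers parted by spaces: the shift along the tool's x, y, z in cm, then the turn about the tool's z in rad, then the opening, from -1 (shut) to 1 (fully open). A call has 1 to 10 rows; each row is the pose to reach, as a shift and turn from the pose commanded when the call began, along the tool's axes at that moment; what a row does not reach only later rows make up. A row lasts 1/8 s, in which the tool goes at most 62.5 mm and 10.7 degrees, less where a joint would pass 70% of its speed; a pose out of reach is approached as far as the arm can. A call with a gripper value outside its range is refused whole. The fingers move at their own pace and stop on an object; "squeeze" is the grip in N (left out, the last holds). Time passes only in rows, so rows that repeat a pose let the fingers close. It gives the time, the measured TCP pose, the force, the opening and the grip force at its end, in the units of the state.
- robot.read_state(): the state, without advancing time (a new reading comes with each control period).
- get_image(name): name is "side" or "top" or "wrist"; returns a dict with "frame" (480x640x3 uint8, red, green, blue), "fx", "fy", "cx", "cy" (pixels), "extrinsics" (4x4, takes a point from world to camera coordinates). Camera axes: x right, y down, z forward; pixel columns grow to the right and rows downward; lengths in m; the calibration is good to about 2 mm. A picture is of the moment at which its call begins. There is no depth.
- order.hand_in(): hands the job in; it is judged then, once.
Trained networks look in a picture, given as the dict that the camera call returned (one of the last four; its "shot" number tells which), for a name from the list of things; names that differ only in an ending like _2 or _b are one class to them, and where a whole thing is asked for, a point or a joint stands for the part that bears it (a point fixed in the world has none). Each returns a list of dicts, best first, with "score" (0 to 1); they miss things now and then, are a little off and sometimes report something else, mostly with a low value. They report only what shows in the picture. A call takes as long as a camera call. They do not tell look-alikes from the thing itself.
- search_frame(picture, name): "extent" ([left, top, right, bottom] in pixels, round what is visible of it).
The state is a dict: "t": time; "joint_positions": joint angles; "qvel": joint speeds; "tau": joint torques, N m; "eef_pos": TCP position; "ee_rot": TCP orientation; "ft_force": force on the tool from outside, world axes, zero at the start; "torque": the same for the moment, N m; "width": finger opening in m; "gripper_force": force on a finger pad.
Only numpy, scipy, OpenCV 4.12 (cv2) and the standard library are available. Lean on these libraries where they do the work, as an engineer would, in place of code of your own. Each camera call takes 0.05 s, during which the arm holds its last target. There are 200 camera calls.

## Working session

There is one attempt and no reset: what is moved stays moved. The work goes in short steps, Python scripts to look and compute and a tool call to move; the robot and the scene stay as the last step left them, time stands still between calls to the robot, and variables do not carry over. Pictures are saved under pics/ and viewed, at most 10 in all, crops included, and the job is handed in when it is done.

Besides the shell and the picture viewer there is one more tool, called after "Emit:" as name(argument=value, ...) on one line, values as JSON. play_rows: Moves the arm, as the interface text tells. Its arguments: {"type":"object","properties":{"increments":{"type":"string"},"squeeze":{"type":"number"}},"required":["increments"]}

```bash
mkdir -p pics
cat > h.py <<'E'
import numpy as np, cv2
from cell import robot, get_image, order, search_frame
def save(p,n): cv2.imwrite(f"pics/{n}.png", p["frame"][:,:,::-1])
def ray(p,u,v):
    E=np.array(p["extrinsics"]);R=E[:3,:3];t=E[:3,3]
    d=R.T@np.array([(u-p["cx"])/p["fx"],(v-p["cy"])/p["fy"],1]);return -R.T@t,d
def at(p,u,v,z):
    o,d=ray(p,u,v);return (o+d*(z-o[2])/d[2])
def proj(p,X):
    E=np.array(p["extrinsics"]);c=E[:3,:3]@np.array(X)+E[:3,3]
    return p["fx"]*c[0]/c[2]+p["cx"],p["fy"]*c[1]/c[2]+p["cy"]
E
python3 - <<'E'
from h import *
a=get_image("top");b=get_image("side")
cv2.imwrite("pics/top0.png",a["frame"][:,:,::-1]);save(b,"side0")
for p in(a,b):
    print(ray(p,320,240))
    for n in["vise","jaw","pad","wheel","charcoal_block","pliers","weight","tweezers"]:
        print(n,[(np.round(d["score"],2),np.round(d["extent"]).astype(int).tolist()) for d in search_frame(p,n)[:3]])
s=robot.read_state();print(s["eef_pos"],s["ee_rot"],s["t"])
E
```

```text
(array([ 0.45302091, -0.22710032,  1.00212488]), array([ 0.15790306, -0.02492855, -0.98730882]))
vise [(np.float64(0.98), [162, 233, 327, 317])]
jaw [(np.float64(0.72), [169, 259, 259, 291])]
pad [(np.float64(0.53), [253, 265, 259, 289]), (np.float64(0.31), [313, 165, 336, 198])]
wheel [(np.float64(0.66), [161, 231, 241, 314])]
charcoal_block [(np.float64(0.81), [382, 252, 418, 274]), (np.float64(0.8), [432, 270, 460, 292]), (np.float64(0.7), [360, 289, 380, 309])]
pliers [(np.float64(0.69), [371, 204, 407, 242])]
weight [(np.float64(0.63), [312, 166, 338, 199])]
tweezers [(np.float64(0.5), [194, 184, 240, 198])]
(array([ 0.30974296, -0.83279712,  0.62279836]), array([ 0.37406068,  0.67850682, -0.63229447]))
vise [(np.float64(0.84), [196, 177, 300, 302])]
jaw [(np.float64(0.72), [235, 217, 268, 245])]
pad [(np.float64(0.63), [240, 232, 266, 249])]
wheel [(np.float64(0.89), [199, 180, 274, 226])]
charcoal_block [(np.float64(0.8), [262, 319, 293, 342]), (np.float64(0.69), [316, 320, 354, 358]), (np.float64(0.61), [326, 373, 366, 404])]
pliers [(np.float64(0.59), [343, 305, 405, 325])]
weight [(np.float64(0.72), [354, 238, 381, 265])]
tweezers [(np.float64(0.46), [298, 198, 324, 211])]
[ 0.21856967 -0.63863966  0.22266111] [ 9.86441168e-01  1.64115270e-01  6.89742206e-06 -1.26209960e-07] 0.9
```

View pics/top0.png

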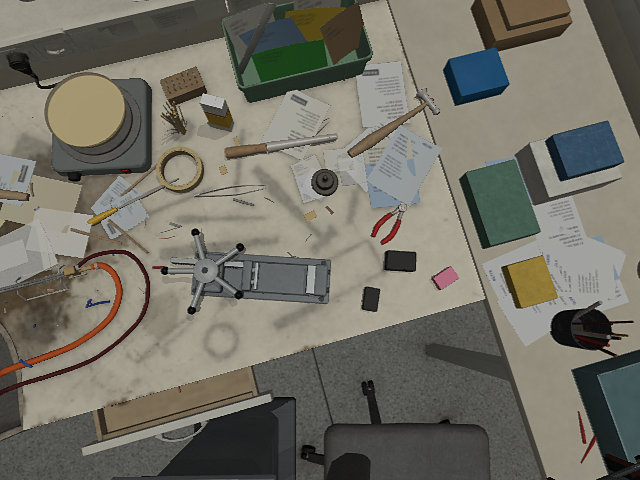

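View pics/side0.png

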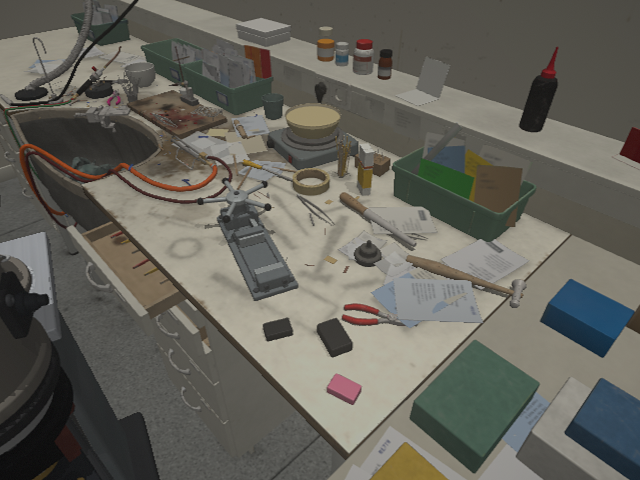

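Top view: the larger black block is at about (400,261), the smaller look-alike at (371,299) and the pink one at (445,278). The vice spans (162-330, 233-317), with the wheel hub at (205,271) and the fixed jaw at about (318,277).

Run:
```python
from h import *
a=get_image("top")
f=a["frame"].astype(int)
# black block mask
m=np.zeros(f.shape[:2],np.uint8); m[245:282,375:425]=(f.sum(2)<190)[245:282,375:425]
ys,xs=np.nonzero(m)
pts=np.array([at(a,x,y,0.022)[:2] for x,y in zip(xs,ys)],np.float32)
print("block rect z=.022",cv2.minAreaRect(pts*1000),len(xs))
for n,u,v,z in[("hub",205,271,.09),("fixR",329,281,.012),("c1",331,260,.012),("c2",328,303,.012)]: print(n,at(a,u,v,z).round(4))
for q,(u,v) in dict(t1=(196,232),t2=(240,247),t3=(239,295),t4=(191,310),t5=(165,271)).items():
    print(q,at(a,u,v,.075).round(4))
c=a["frame"][220:325,155:425];cv2.imwrite("pics/topc.png",cv2.resize(c[:,:,::-1],None,fx=2.96,fy=2.96,interpolation=cv2.INTER_CUBIC))
```

```text
block rect z=.022 ((566.5746459960938, -413.4669494628906), (65.3563232421875, 41.303955078125), 86.53892517089844) 624
hub [ 0.5407 -0.0334  0.09  ]
fixR [ 0.5265 -0.2698  0.012 ]
c1 [ 0.5696 -0.2744  0.012 ]
c2 [ 0.482  -0.2673  0.012 ]
t1 [ 0.6179 -0.0103  0.075 ]
t2 [ 0.5882 -0.0959  0.075 ]
t3 [ 0.4962 -0.096   0.075 ]
t4 [ 0.4687 -0.0065  0.075 ]
t5 [0.5425 0.0457 0.075 ]
```

View pics/topc.png

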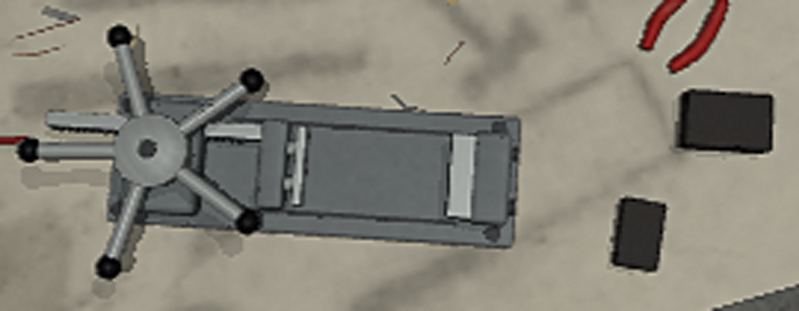

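The crop shows the block's long side nearly parallel to the vice's closing line, the pad at crop x≈298 and the anvil plate at crop x≈462. I'll move above the block.

Emit:
play_rows(increments="20 -5 0 -0.6 1;40.2 -10 0 -1.18 1;40.2 -10 0 -1.18 1;40.2 -10 0 -1.18 1;40.2 -10 0 -1.18 1;40.2 -10 0 -1.18 1;40.2 -10 0 -1.18 1;40.2 -10 0 -1.18 1;40.2 -10 0 -1.18 1", squeeze=15)

```text
t: 2.08
eef_pos: [0.5656, -0.4149, 0.2225]
ee_rot: [0.729, 0.685, -0.001, -0.0]
ft_force: [-0.6, -0.9, 0.8]
width: 0.088
gripper_force: 0.0
```

```bash
cat >> h.py <<'E'
def tool(s=None):
    from scipy.spatial.transform import Rotation as R
    s=s or robot.read_state();return np.array(s["eef_pos"]),R.from_quat(s["ee_rot"]).as_matrix(),s
E
python3 - <<'E'
from h import *
p,R,s=tool();print(p,R.round(3).tolist(),s["t"],s["joint_positions"],s["ft_force"])
w=get_image("wrist");save(w,"w1")
print(ray(w,320,240))
print([(d["score"],d["extent"]) for d in search_frame(w,"charcoal_block")[:3]])
E
```

```text
[ 0.56557989 -0.41490632  0.22246618] [[0.063, 0.998, -0.001], [0.998, -0.063, -0.001], [-0.001, -0.001, -1.0]] 2.075 [ 0.75032172  0.54174093 -0.30990667  1.46558462  0.17346883  1.16172028
  0.35023269] [-0.61142927 -0.90358048  0.808137  ]
(array([ 0.57049937, -0.33285108,  0.38484195]), array([-0.02855451, -0.29339111, -0.95561875]))
[(0.83, [204.9, 119.4, 261.0, 159.3]), (0.81, [269.4, 271.3, 323.8, 330.0]), (0.69, [305.8, 172.8, 349.0, 242.8])]
```

View pics/w1.png

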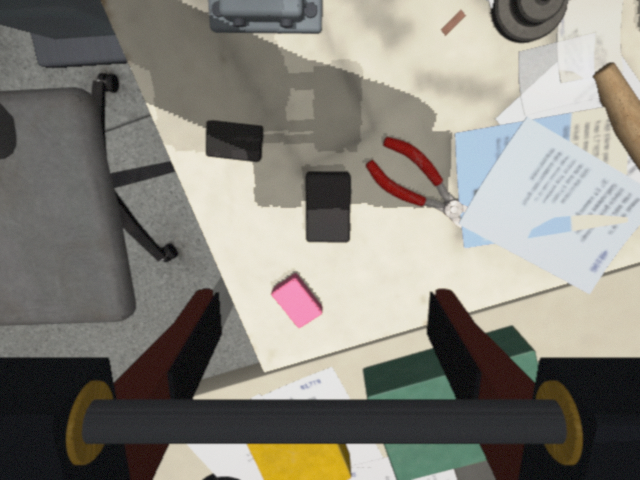

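Wrist view: the target block is at (306–350, 172–242) and the pliers' grip starts close by at (368,163). I'll descend with the fingers only part open.

Run:
```python
from h import *
w=get_image("wrist");f=w["frame"].astype(int)
m=np.zeros(f.shape[:2],np.uint8); m[166:248,300:356]=(f.sum(2)<170)[166:248,300:356]
n,l,st,c=cv2.connectedComponentsWithStats(m);k=1+np.argmax(st[1:,4]);print(st[k])
ys,xs=np.nonzero(l==k)
P=np.array([at(w,x,y,.022)[:2] for x,y in zip(xs,ys)],np.float32)
r=cv2.minAreaRect(P*1000);print(r)
p,R,s=tool()
# visible corners
for u,v in[(307,172),(350,172),(350,242),(306,242)]: print(at(w,u,v,.022).round(4),at(w,u,v,0).round(4))
for u,v in[(368,163),(385,187),(425,203)]: print("pl",at(w,u,v,.01).round(4))
```

```text
[ 306  170   45   42 1673]
((568.9469604492188, -401.03216552734375), (35.15107727050781, 38.7276611328125), 84.85254669189453)
[ 0.5519 -0.3837  0.022 ] [ 0.5508 -0.3868  0.    ]
[ 0.5886 -0.3861  0.022 ] [ 0.5898 -0.3893  0.    ]
[ 0.5857 -0.4488  0.022 ] [ 0.5867 -0.4558  0.    ]
[ 0.5462 -0.4463  0.022 ] [ 0.5448 -0.4531  0.    ]
pl [ 0.6054 -0.381   0.01  ]
pl [ 0.6198 -0.4032  0.01  ]
pl [ 0.6556 -0.4201  0.01  ]
```

Emit:
play_rows(increments="-0.4 0.25 5 0 0.3;-0.4 0.25 10 0 0.3;-0.4 0.25 14 0 0.3;-0.4 0.25 17 0 0.3;-0.4 0.25 19.5 0 0.3;-0.4 0.25 21 0 0.3;-0.4 0.25 21.9 0 0.3;-0.4 0.25 21.9 0 0.3")

```text
t: 3.22
eef_pos: [0.5686, -0.4183, 0.0037]
ee_rot: [0.729, 0.685, -0.0, -0.0]
ft_force: [0.2, 0.0, -0.0]
width: 0.0569
gripper_force: 0.0
```

Emit:
play_rows(increments="0 0 0 0 -0.3;0 0 0 0 -0.6;0 0 0 0 -0.6;0 0 0 0 -0.6", squeeze=15)

```text
t: 3.72
eef_pos: [0.5694, -0.4183, 0.0046]
ee_rot: [0.728, 0.685, 0.0, 0.001]
ft_force: [-0.7, 0.5, 5.4]
width: 0.0405
gripper_force: 15.0
```

Emit:
play_rows(increments="0 0 -3 0 -0.6;0 0 -8 0 -0.6;5 -2 -13 0 -0.6;10 -4 -18 0 -0.6;14 -4.9 -20 0 -0.6;14 -4.9 -20 0 -0.6;14 -4.9 -20 0 -0.6")

```text
t: 4.6
eef_pos: [0.5282, -0.2756, 0.2036]
ee_rot: [0.728, 0.685, -0.0, 0.0]
ft_force: [-0.2, -1.7, 0.5]
width: 0.0402
gripper_force: 15.0
```

Run:
```python
from h import *
p,R,s=tool();print(p,R.round(3).tolist(),s["t"],s["width"],s["gripper_force"],s["ft_force"])
w=get_image("wrist");save(w,"w2")
```

```text
[ 0.52820395 -0.27560255  0.20359522] [[0.061, 0.998, -0.0], [0.998, -0.061, -0.001], [-0.001, -0.0, -1.0]] 4.6 0.040178826907948995 14.99947965145111 [-0.18310063 -1.72745485  0.48191207]
```

View pics/w2.png

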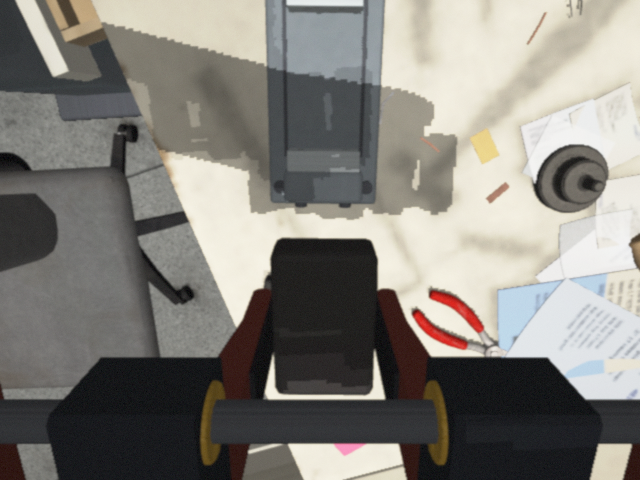

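Wrist view: the block is held squarely. The vice's end edge is at row 203 (columns 272–375), the anvil plate's face at about row 149 (columns 288–360), and the pad's face at about row 8.

Run:
```python
from h import *
w=get_image("wrist");p,R,s=tool()
g=lambda n,u,v,z:print(n,at(w,u,v,z).round(4))
g("endL",272,203,.012);g("endR",375,203,.012);g("baseL0",267,5,.012);g("baseR0",383,5,.012)
g("bedL",285,140,.012);g("bedR",361,140,.012)
g("anvL",288,149,.038);g("anvR",360,149,.038);g("padL",287,8,.034);g("padR",363,8,.034)
f=w["frame"].astype(int).sum(2)
print(f[130:180:2,325]); print(f[0:16,325])
print(f[100,255:295:2],f[100,355:395:2])
g("blkTL",278,240,p[2]+.015);g("blkTR",374,240,p[2]+.015)
```

```text
endL [ 0.4836 -0.2673  0.012 ]
endR [ 0.5711 -0.2727  0.012 ]
baseL0 [ 0.4947 -0.1173  0.012 ]
baseR0 [ 0.581  -0.1227  0.012 ]
bedL [ 0.4993 -0.2159  0.012 ]
bedR [ 0.5611 -0.2197  0.012 ]
anvL [ 0.5034 -0.2211  0.038 ]
anvR [ 0.558  -0.2245  0.038 ]
padL [ 0.5109 -0.1249  0.034 ]
padR [ 0.564  -0.1282  0.034 ]
[225 235 231 230 220 223 224 228 237 248 298 328 321 317 324 325 327 326
 315 323 305 229 230 236 243]
[697 703 695 642 485 332 272 266 262 265 292 375 437 455 469 457]
[345 349 350 356 348 341 307 224 226 224 233 235 227 228 194 145 174 229
 222 221] [228 229 223 192 148 207 223 237 241 283 291 289 276 393 449 439 446 451
 446 451]
blkTL [ 0.513  -0.2388  0.2175]
blkTR [ 0.5481 -0.2409  0.2175]
```

Emit:
play_rows(increments="5 -0.05 0 0 -0.6;9.2 -0.05 5 0 -0.6;9.2 -0.05 10 0 -0.6;9.2 -0.05 14 0 -0.6;9.2 -0.05 16.5 0 -0.6;9.2 -0.05 17.8 0 -0.6;9.2 -0.05 18.4 0 -0.6;9.2 -0.05 18.6 0 -0.6;9.2 -0.05 18.6 0 -0.6")

```text
t: 5.82
eef_pos: [0.5341, -0.1837, 0.0183]
ee_rot: [0.728, 0.685, 0.0, 0.001]
ft_force: [0.6, -0.8, -0.6]
width: 0.0408
gripper_force: 15.0
```

Emit:
play_rows(increments="0 0 0.12 0 -0.6;0 0 0.12 0 -0.6;0 0 0.12 0 0.1;0 0 0.12 0 0.3;0 0 0.12 0 0.3;0 0 -3 0 0.3;0 0 -8 0 0.3;0 0 -13 0 0.3;0 0 -18 0 0;0 0 -18 0 -0.5")

```text
t: 7.08
eef_pos: [0.5362, -0.1839, 0.2019]
ee_rot: [0.728, 0.685, 0.002, 0.004]
ft_force: [0.0, 0.4, -0.5]
width: 0.0405
gripper_force: 0.0
```

Run:
```python
from h import *
p,R,s=tool();print(p,R.round(3).tolist(),s["t"],s["width"],s["ft_force"])
w=get_image("wrist");b=get_image("side")
# left: wrist; right: enlarged side crop
c=cv2.resize(b["frame"][160:320,180:330],(450,480),interpolation=cv2.INTER_CUBIC)
im=np.hstack([w["frame"],c]);im=cv2.resize(im,(800,352));cv2.imwrite("pics/c3.png",im[:,:,::-1])
```

```text
[ 0.53617086 -0.18392054  0.2019312 ] [[0.061, 0.998, 0.008], [0.998, -0.061, -0.003], [-0.002, 0.008, -1.0]] 7.075 0.040510579803397624 [ 0.04875755  0.35409467 -0.54078759]
```

View pics/c3.png

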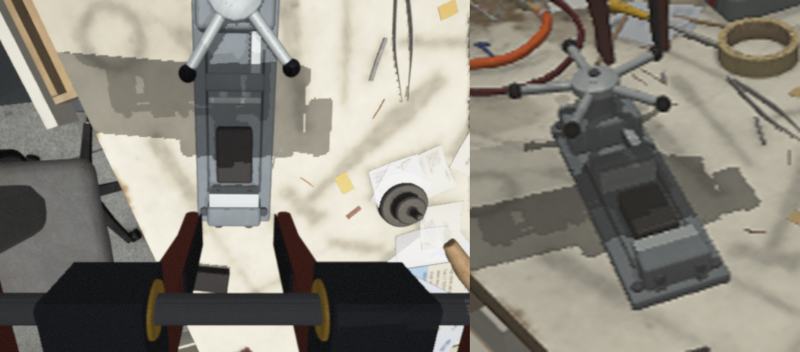

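The side and wrist views show the block flat, square and centred between the jaws, just ahead of the anvil plate. Next is the wheel: hub at about (0.5427,-0.032), spokes at 17.5° + k·72°. I'll shut the gripper and go in between the spokes at 17° and 90°.

Emit:
play_rows(increments="5 1 0 0 -1;10 2 0 0 -1;15 2.9 0 0 -1;20.1 2.9 0 0 -1;20.1 2.9 0 0 -1;20.1 2.9 5 0 -1;20.1 2.9 10 0 -1;20.1 2.9 13 0 -1;20.1 2.9 14.2 0 -1;20.1 2.9 14.2 0 -1")

```text
t: 8.43
eef_pos: [0.5741, 0.0148, 0.0548]
ee_rot: [0.729, 0.685, -0.001, -0.001]
ft_force: [-0.2, 0.2, 0.4]
width: 0.0004
gripper_force: 0.0
```

```bash
cat > arc.py <<'E'
import sys
from h import *
# finger arc rows: from angle a0 step da n, radius r ; prints tool-frame increments (cm)
H=np.array([.5427,-.032])
def rows(angs,r,grip=-1):
    p,R,s=tool()
    o=[]
    for a in angs:
        q=H+r*np.array([np.cos(np.radians(a)),np.sin(np.radians(a))]);d=np.array([*(q-p[:2]),0])
        v=R.T@d*100;o.append(f"{v[0]:.1f} {v[1]:.1f} 0 0 -1")
    print(";".join(o))
def where():
    p,R,s=tool();d=p[:2]-H;print("pos",p.round(4),"ang",np.degrees(np.arctan2(d[1],d[0])).round(1),"r",np.hypot(*d).round(4),"F",np.round(s["ft_force"],1),"tang cw",round(float(np.dot(s["ft_force"][:2],[-d[1],d[0]])/np.hypot(*d)),1),s["t"],s["width"])
if __name__=="__main__":
    where()
    if len(sys.argv)>1: rows([float(x) for x in sys.argv[2:]],float(sys.argv[1]))
E
python3 arc.py .060 48 42 36 31 26 20 14 8 2 -4
```

```text
pos [0.5741 0.0148 0.0548] ang 56.2 r 0.0563 F [-0.2  0.2  0.4] tang cw 0.3 8.425 0.0003892262748160298
-0.2 0.9 0 0 -1;-0.6 1.4 0 0 -1;-1.0 1.8 0 0 -1;-1.5 2.1 0 0 -1;-1.9 2.4 0 0 -1;-2.5 2.7 0 0 -1;-3.1 2.9 0 0 -1;-3.7 3.0 0 0 -1;-4.3 3.1 0 0 -1;-4.9 3.2 0 0 -1
```

Emit:
play_rows(increments="-0.2 0.9 -0.4 0 -1;-0.6 1.4 -0.4 0 -1;-1.0 1.8 -0.4 0 -1;-1.5 2.1 -0.4 0 -1;-1.9 2.4 -0.4 0 -1;-2.5 2.7 -0.4 0 -1")

```text
t: 9.18
eef_pos: [0.5993, -0.0102, 0.0594]
ee_rot: [0.728, 0.686, -0.0, -0.001]
ft_force: [-3.5, 4.6, 1.6]
width: 0.0004
gripper_force: 2.2
```

```bash
python3 arc.py .060 16 10 4 -2 -8 -14 -20 -26 -32 -38
```

```text
pos [ 0.5993 -0.0102  0.0594] ang 21.1 r 0.0607 F [-3.5  4.6  1.6] tang cw 5.6 9.175 0.00044495450713504675
-0.5 0.1 0 0 -1;-1.1 0.3 0 0 -1;-1.7 0.4 0 0 -1;-2.4 0.5 0 0 -1;-3.0 0.5 0 0 -1;-3.6 0.4 0 0 -1;-4.2 0.2 0 0 -1;-4.8 0.0 0 0 -1;-5.4 -0.3 0 0 -1;-5.9 -0.6 0 0 -1
```

Emit:
play_rows(increments="-0.5 0.1 0 0 -1;-1.1 0.3 0 0 -1;-1.7 0.4 0 0 -1;-2.4 0.5 0 0 -1;-3.0 0.5 0 0 -1;-3.6 0.4 0 0 -1;-4.2 0.2 0 0 -1;-4.8 0 0 0 -1;-5.4 -0.3 0 0 -1;-5.9 -0.6 0 0 -1")

```text
t: 10.42
eef_pos: [0.5918, -0.0685, 0.0599]
ee_rot: [0.728, 0.686, 0.002, 0.0]
ft_force: [2.3, 5.3, -0.9]
width: 0.0006
gripper_force: 2.3
```

```bash
python3 arc.py .060 -43 -48 -53 -58 -63 -68 -73
python3 - <<'E'
from h import *
a=get_image("top");c=a["frame"][220:325,155:345]
b=get_image("side")
im=np.hstack([cv2.resize(c,(520,288),interpolation=cv2.INTER_CUBIC),cv2.resize(b["frame"][170:310,180:320],(280,288),interpolation=cv2.INTER_CUBIC)]);cv2.imwrite("pics/c4.png",im[:,:,::-1])
E
```

```text
pos [ 0.5918 -0.0685  0.0599] ang -36.6 r 0.0611 F [ 2.3  5.3 -0.9] tang cw 5.7 10.425 0.0006242360085814269
-0.5 -0.5 0 0 -1;-0.9 -0.8 0 0 -1;-1.2 -1.2 0 0 -1;-1.5 -1.6 0 0 -1;-1.8 -2.1 0 0 -1;-2.1 -2.5 0 0 -1;-2.3 -3.0 0 0 -1
```

View pics/c4.png

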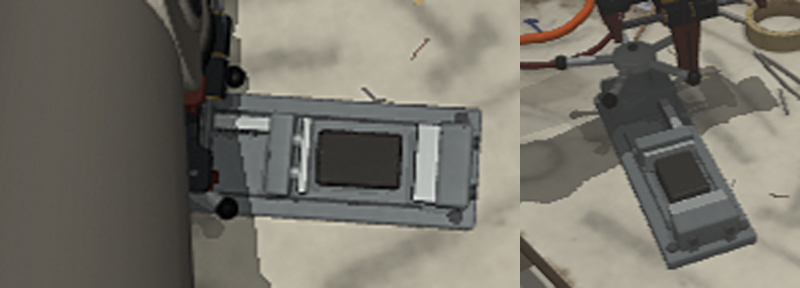

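Top crop: pad face at x≈311, block at 317–403, anvil at 415, so roughly 12 mm remain. I'll push another 6 mm, then slow down.

Emit:
play_rows(increments="-0.5 -0.5 0 0 -1;-0.9 -0.8 0 0 -1;-1.2 -1.2 0 0 -1;-1.5 -1.6 0 0 -1;-1.5 -1.6 0 0 -1")

```text
t: 11.15
eef_pos: [0.5748, -0.0837, 0.0601]
ee_rot: [0.728, 0.685, 0.001, 0.001]
ft_force: [3.5, 2.9, 0.0]
width: 0.0007
gripper_force: 1.6
```

```bash
python3 arc.py .060 -60.5 -63 -65.5 -68 -68
python3 - <<'E'
from h import *
a=get_image("top");c=a["frame"][250:305,225:345]
cv2.imwrite("pics/c5.png",cv2.resize(c,(720,330),interpolation=cv2.INTER_CUBIC)[:,:,::-1])
E
```

```text
pos [ 0.5748 -0.0837  0.0601] ang -58.2 r 0.0609 F [3.5 2.9 0. ] tang cw 4.5 11.15 0.0006766633930307101
-0.1 -0.2 0 0 -1;-0.2 -0.5 0 0 -1;-0.3 -0.7 0 0 -1;-0.4 -0.9 0 0 -1;-0.4 -0.9 0 0 -1
```

View pics/c5.png

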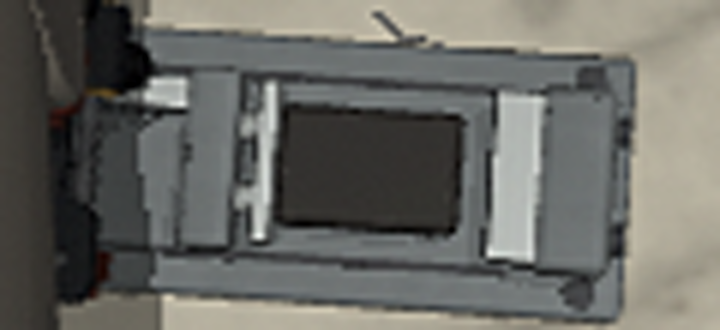

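Crop: the pad has reached the block (280–462) and the anvil is at 495, so about 11 mm (≈38°) remain.

```bash
python3 arc.py .060 -62 -66 -70 -74 -78 -81 -81
```

```text
pos [ 0.5748 -0.0837  0.0601] ang -58.2 r 0.0609 F [3.1 2.8 0.7] tang cw 4.1 11.2 0.0006426769166502647
-0.1 -0.4 0 0 -1;-0.4 -0.7 0 0 -1;-0.5 -1.1 0 0 -1;-0.7 -1.5 0 0 -1;-0.8 -1.9 0 0 -1;-0.9 -2.2 0 0 -1;-0.9 -2.2 0 0 -1
```

Emit:
play_rows(increments="-0.1 -0.4 0 0 -1;-0.4 -0.7 0 0 -1;-0.5 -1.1 0 0 -1;-0.7 -1.5 0 0 -1;-0.8 -1.9 0 0 -1;-0.9 -2.2 0 0 -1;-0.9 -2.2 0 0 -1")

```text
t: 12.08
eef_pos: [0.5513, -0.0915, 0.0598]
ee_rot: [0.728, 0.685, 0.0, 0.0]
ft_force: [3.9, 2.7, -0.7]
width: 0.0006
gripper_force: 2.0
```

```bash
python3 arc.py .060 -82 -83 -84 -85 -86 -87 -88 -89 -90
python3 - <<'E'
from h import *
a=get_image("top");c=a["frame"][250:305,225:345]
cv2.imwrite("pics/c6.png",cv2.resize(c,(720,330),interpolation=cv2.INTER_CUBIC)[:,:,::-1])
E
```

```text
pos [ 0.5513 -0.0915  0.0598] ang -81.8 r 0.0602 F [ 3.9  2.7 -0.7] tang cw 4.2 12.075 0.000566404195082797
0.0 -0.0 0 0 -1;-0.0 -0.1 0 0 -1;-0.0 -0.2 0 0 -1;-0.0 -0.3 0 0 -1;-0.1 -0.4 0 0 -1;-0.1 -0.5 0 0 -1;-0.1 -0.6 0 0 -1;-0.1 -0.8 0 0 -1;-0.1 -0.9 0 0 -1
```

View pics/c6.png

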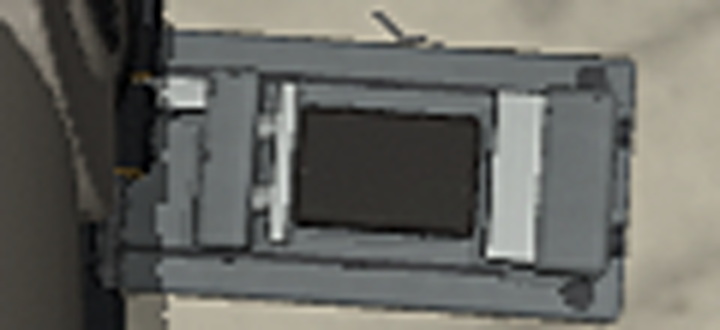

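Crop: the block edge is at 482 and the anvil at 495, so about 4.5 mm (≈16°) remain. Continuing slowly.

Emit:
play_rows(increments="0 -0.2 0 0 -1;-0.1 -0.4 0 0 -1;-0.1 -0.6 0 0 -1;-0.1 -0.8 0 0 -1;-0.1 -0.9 0 0 -1;-0.1 -0.9 0 0 -1")

```text
t: 12.88
eef_pos: [0.5428, -0.0922, 0.0599]
ee_rot: [0.729, 0.685, 0.001, 0.001]
ft_force: [5.6, 2.0, 0.4]
width: 0.0007
gripper_force: 2.4
```

```bash
python3 arc.py .060 -91 -92 -93 -94 -95 -96 -97 -98 -99 -100
```

```text
pos [ 0.5428 -0.0922  0.0599] ang -89.9 r 0.0602 F [5.6 2.  0.4] tang cw 5.6 12.875 0.0006549664615332606
0.0 -0.1 0 0 -1;0.0 -0.2 0 0 -1;0.0 -0.3 0 0 -1;0.0 -0.4 0 0 -1;0.0 -0.5 0 0 -1;0.0 -0.6 0 0 -1;0.0 -0.7 0 0 -1;0.0 -0.9 0 0 -1;0.0 -1.0 0 0 -1;0.0 -1.1 0 0 -1
```

Emit:
play_rows(increments="0 -0.1 0 0 -1;0 -0.2 0 0 -1;0 -0.3 0 0 -1;0 -0.3 0 0 -1")

```text
t: 13.38
eef_pos: [0.5398, -0.0922, 0.0599]
ee_rot: [0.729, 0.685, 0.0, 0.001]
ft_force: [5.8, 1.6, 0.0]
width: 0.0007
gripper_force: 2.4
```

Emit:
play_rows(increments="0 -0.1 0 0 -1;0 -0.2 0 0 -1;0 -0.2 0 0 -1")

```text
t: 13.75
eef_pos: [0.5379, -0.0922, 0.0599]
ee_rot: [0.729, 0.685, 0.0, 0.001]
ft_force: [5.3, 1.0, -0.7]
width: 0.0009
gripper_force: 2.4
```

Emit:
play_rows(increments="0 -0.1 0 0 -1;0 -0.2 0 0 -1;0 -0.2 0 0 -1")

```text
t: 14.12
eef_pos: [0.5365, -0.092, 0.06]
ee_rot: [0.729, 0.685, 0.001, 0.001]
ft_force: [7.7, 0.9, -1.9]
width: 0.0008
gripper_force: 3.1
```

The force is rising, so the block has met the anvil. Single-millimetre steps now, aiming for about 11.5 N.

Emit:
play_rows(increments="0 -0.1 0 0 -1;0 -0.1 0 0 -1")

```text
t: 14.38
eef_pos: [0.536, -0.0918, 0.0601]
ee_rot: [0.729, 0.685, 0.001, 0.001]
ft_force: [9.3, 1.9, -3.4]
width: 0.0007
gripper_force: 3.6
```

Emit:
play_rows(increments="0 -0.1 0 0 -1;0 -0.1 0 0 -1")

```text
t: 14.62
eef_pos: [0.5354, -0.0919, 0.0602]
ee_rot: [0.729, 0.685, 0.002, 0.002]
ft_force: [9.0, 0.1, -3.9]
width: 0.0002
gripper_force: 4.0
```

Emit:
play_rows(increments="0 -0.1 0 0 -1;0 -0.1 0 0 -1")

```text
t: 14.88
eef_pos: [0.5348, -0.092, 0.0603]
ee_rot: [0.729, 0.685, 0.002, 0.002]
ft_force: [10.0, 1.1, -4.3]
width: 0.0002
gripper_force: 4.4
```

Emit:
play_rows(increments="0 -0.05 0 0 -1;0 -0.05 0 0 -1")

```text
t: 15.12
eef_pos: [0.5346, -0.0919, 0.0603]
ee_rot: [0.729, 0.685, 0.002, 0.002]
ft_force: [11.2, 0.4, -4.9]
width: 0.0003
gripper_force: 4.8
```

Emit:
play_rows(increments="0 -0.05 0 0 -1;0 -0.05 0 0 -1")

```text
t: 15.38
eef_pos: [0.5344, -0.0919, 0.0604]
ee_rot: [0.729, 0.685, 0.002, 0.002]
ft_force: [10.7, 0.4, -4.8]
width: 0.0005
gripper_force: 5.0
```

Emit:
play_rows(increments="0 0.3 0 0 -1;0 0.8 0 0 -1;0 1.3 0 0 -1;0 1.3 -4 0 -1;0 1.3 -9 0 -1;0 1.3 -15 0 -1;0 8 -20 0 -1;0 14 -20 0 -1;0 20 -20 0 -1;0 20 -20 0 -1")

```text
t: 16.62
eef_pos: [0.7327, -0.1035, 0.2574]
ee_rot: [0.728, 0.685, -0.001, -0.001]
ft_force: [0.3, 0.2, -1.0]
width: 0.0007
gripper_force: 0.0
```

Run:
```python
from h import *
p,R,s=tool();print(p,s["t"],s["ft_force"])
a=get_image("top");f=a["frame"].astype(int)
sub=f[250:305,225:345]
m=(sub.max(2)<75).astype(np.uint8);n,l,st,c=cv2.connectedComponentsWithStats(m)
cv2.imwrite("pics/c7.png",cv2.resize(sub.astype(np.uint8),(720,330),interpolation=cv2.INTER_CUBIC)[:,:,::-1])
```

```text
[ 0.7326525  -0.10345227  0.25738618] 16.625 [ 0.32512845  0.16685219 -1.01294303]
```

View pics/c7.png

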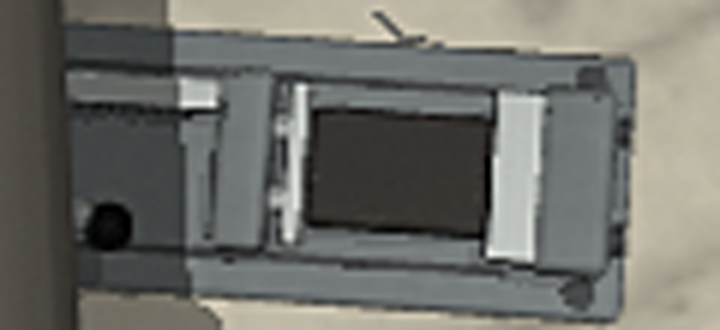

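The block sits square against the anvil plate (edge at 493), the pad bears on it, and the arm is clear. Handing in.

```bash
python3 -c "
from h import *
print(order.hand_in())"
```

```text
the job is handed in; nothing more can be done
None
```

I handed the job in at about 16.7 s: the charcoal block lies flat, square and centred against the anvil, clamped at roughly 17–20 N (estimated from wrist force and wheel travel), and the arm is clear; the hand-in returned no verdict.

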